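# Thread the square drive key through the honing wheel's hub and lock the wheel

## Robot

A 7-joint arm with a two-finger parallel gripper is mounted at the origin on the work surface. World frame = base frame: x ahead of the robot, y to its left, z up, the work surface at z = 0. Lengths are in mm, angles in degrees, forces in N, time in s.
With the tool pointing down it reaches from about 425 to 875 mm from the base axis. Payload 8.4 kg.
Tool frame: the origin (TCP) lies between the finger pads; the fingertips stand tip_reach ahead of it and the grasp point (between the pads) lies 8 mm behind it (tip_reach is the distance from the TCP to the fingertips, in mm); z points along the fingers, y is the line along which they close (so a half turn about z gives the same grasp; the last joint's range is limited). The gripper opens to 85 mm and grips with 20 to 120 N. Pads are 22 mm wide; open, the fingers measure 114 mm over their backs; the gripper's body (76 mm by 85 mm) begins 54 mm behind the grasp point. The pads swing forward as they close: fully open they stand 13 mm farther back than shut.
Start: joints at [-81.314, 19.091, 2.286, 83.961, -0.768, 76.965, -3.352], TCP at [161.319, 629.635, 242.308] pointing down, gripper open.
Joint ranges: [-147.57, 147.57], [-21.85, 119.76], [-74.77, 79.35], [14.55, 137.4], [-85.83, 265.84], [4.83, 119.75], [-152.11, 152.11]. Speed limits (degrees/s): [127.2, 127.2, 159.86, 159.86, 180, 180, 180].

## Interface

Orientations are given as [roll, pitch, yaw] about the fixed x, y, z axes, in that order (R = Rz(yaw) Ry(pitch) Rx(roll)).
In Python, from bench import * gives the robot as it stands.
- The arm moves only by the tool carry_out, never from a script. Its argument "rows" is a list of rows, each a list of 4 numbers: the shift along the world's x, y, z in cm, then the turn about the world's z in rad. In form: [[x, y, z, roll], ...]. A call has 1 to 8 rows; each row shifts and turns the commanded pose from where the row before left it; what a row does not reach is not made up. A row lasts 1/8 s, in which the tool goes at most 62.5 mm and 10.7 degrees, less where a joint would pass 70% of its speed; a pose out of reach is approached as far as the arm can. A call is refused whole if a number of a shift passes 6.25 or a number of a turn 0.188, either way. A call with a gripper value outside its range is refused whole. "fingers" is the closure, from -1 (fully open) to 1 (shut), so that 0 is half open, set as the call begins (left out, the last holds). The fingers move at their own pace and stop on an object; "force" is the grip in N (left out, the last holds). Time passes only in rows, so rows that do not move let the fingers close. It gives the time, the measured TCP pose, the force, the opening and the grip force at its end, in the units of the state.
- sense(): the state, without advancing time (a new reading comes with each control period).
- grab_frame(name): name is "side" or "top"; returns (picture, depth): 384x512x3 uint8, red, green, blue; 384x512 float32, mm along the optical axis (not along the pixel's ray), 0 where there is no reading.
- camera_params(name): a dict with "mtx" (3x3 intrinsics, pixels), "D" ([k1, k2, p1, p2, k3] as OpenCV has them; the pictures are not rectified), "pose" (4x4, takes a point from camera to world coordinates). Camera axes: x right, y down, z forward; pixel columns grow to the right and rows downward; lengths in mm; the calibration is good to about 2 mm. A picture is of the moment at which its call begins. camera_params takes no time and is no camera call.
- hand_in(): hands the job in; it is judged then, once.
The state is a dict: "t": time; "qpos": joint angles; "qd": joint speeds; "tau": joint torques, N m; "eef_pos": TCP position; "tcp_rot": TCP orientation; "ft_force": force on the tool from outside, world axes, zero at the start; "moment": the same for the moment, N m; "width": opening from 0.0 (shut) to 1.0 (fully open); "grip_force": force on a finger pad.
Only numpy, scipy, OpenCV 4.12 (cv2) and the standard library are available. Lean on these libraries where they do the work, as an engineer would, in place of code of your own. Each camera call takes 0.05 s, during which the arm holds its last target. There are 200 camera calls.

## Task

Take the key with the square shank out of the rack, feel with light pressure for the angle at which it fits the square hole in the honing wheel's hub, and push it fully home until its collar rests on the hub. Then turn it gently clockwise until the wheel comes up against its stop, so that the key's grip stands square with the mount's base, and let go of the key, leaving it in the hub. Leave the round and the flat-bladed key in the rack, and never force the key: 30 N against the mount would spoil it.

Things in the scene. Friction and masses are not known exactly. Their poses are not given: they have to be found in the camera images.
- drive_key_grip (a point): Middle of the grip of the loose square-shanked steel key (0.2 to 0.35 kg), which hangs upright in any one of the rack's holes. The grip is a flat upright bar: 40 mm along this point's x, 14 mm thick (y), 46 mm tall (z, 23 mm above and below this point). Under it is a round collar, 36 mm across, 6 mm thick, resting on the rack; then the shank.
- drive_key_end (a point): Centre of the lower end of that key's shank, 84 mm straight below its grip point, same axes. The shank is square, 14 x 14 mm, 55 mm long below the collar, sides parallel to x and y, with a 1 mm bevel at the end.
- round_key_grip (a point): Same point of another key, with the same collar and grip but a round shank, 18 mm in diameter. Stays in the rack.
- blade_key_grip (a point): Same point of a third key, with the same collar and grip but a flat blade shank, 18 x 6 mm. Stays in the rack.
- rack_top (a point): Centre of the top of the fixed open aluminium rack, 90 mm above the bench. Top plate 70 mm along x, 240 mm along y, 8 mm thick, with three 24 mm square holes in a row along y, 80 mm apart, the middle one at this point. The shanks hang visible below the plate.
- stand: Wheel mount fixed on the bench: square grey base, 200 x 200 x 30 mm, sides along its x and y, origin at the centre of its underside. On it a round grey honing wheel, 160 mm across and 22 mm thick, lies flat, its top 82 mm above the bench, with a 44 mm square steel hub in its middle that stands 8 mm proud.
- hub_top (a point): Centre of the mouth of the hub's hole, at the hub's top face on the wheel's axis, 90 mm above the bench. Axes are those of the mount's base and do not turn with the wheel. The hole is square, 15.5 mm wide, parallel to the hub's sides, 28 mm deep, open below with room for the whole shank. With the key fully home its grip point is 29 mm above this point.
- wheel_axis (a point): Point on the wheel's vertical axis, 82 mm above the bench; fixed, base's axes. Wheel and hub turn as one, in stiff grease (drag 0.04 N m, more if turned fast), and stay where left. Their angle is not measured: at the start the hole's sides are 23 to 67 degrees anticlockwise (from above) of the stop; turned clockwise to the stop they are parallel to the base's sides.

How it is judged (in metres and radians):
On the way:
1. the square shank has entered the hub, 12 mm or more (z of drive_key_grip in the frame of hub_top below 0.072 m and horizontal distance between drive_key_grip and hub_top below 0.006 m and angle between drive_key_grip's own z axis and vertical below 0.12 rad), for 0.1 s.
At the end, for the whole second after the job is handed in: The square key stands upright (within 4.5 degrees) in the hub, fully home (within 2.5 mm) and released, turned to the stop so that its grip is parallel or at right angles to the base's sides (within 11 degrees); the other two keys are still in the rack within 20 mm of where they were (z of drive_key_grip in the frame of hub_top below 0.0315 m and horizontal distance between drive_key_grip and hub_top below 0.005 m and angle between drive_key_grip's own z axis and vertical below 0.08 rad and (angle between the x axis of drive_key_grip and the x axis of hub_top, either way round below 0.2 rad or angle between the x axis of drive_key_grip and the y axis of hub_top, either way round below 0.2 rad) and distance of each of round_key_grip, blade_key_grip from where it was at the start of the episode below 0.02 m); the robot touches nothing.
It fails at once if the square key is forced against the mount or wheel with more than 30 N (contact force between drive_key and stand above 30 N).
It fails at once if the round or the blade key is lifted or knocked out of its place (distance of any of round_key_grip, blade_key_grip from where it was at the start of the episode above 0.02 m).
It also fails if it takes over 72 s, if anything falls off the work surface, if the arm or the gripper's body presses on something with over 40 N, if the wrist force passes 120 N, or if a joint passes its speed limit or range.

## Working session

There is one attempt and no reset: what is moved stays moved. The work goes in short steps, Python scripts to look and compute and a tool call to move; the robot and the scene stay as the last step left them, time stands still between calls to the robot, and variables do not carry over. Pictures are saved under pics/ and viewed, at most 10 in all, crops included, and the job is handed in when it is done.

Besides the shell and the picture viewer there is one more tool, called after ">>>" by a JSON object that holds its "method" and its "body". carry_out: Moves the arm, as the interface text tells. Its arguments: {"type":"object","properties":{"rows":{"type":"array","items":{"type":"array","items":{"type":"number"}}},"fingers":{"type":"number"},"force":{"type":"number"}},"required":["rows"]}

```bash
mkdir -p pics; python3 - <<'E'
from bench import *
import cv2,numpy as np
s=sense();print({k:np.round(v,3).tolist() for k,v in s.items()})
for n in("top","side"):
    p,d=grab_frame(n);cv2.imwrite(f"pics/{n}0.png",p[:,:,::-1]);np.savez(f"{n}0.npz",p=p,d=d)
    c=camera_params(n);print(n,np.round(c["mtx"],1).tolist(),c["D"],np.round(c["pose"],3).tolist())
E
```

```text
{'t': 0.0, 'qpos': [-81.315, 19.131, 2.285, 84.014, -0.768, 76.964, -3.354], 'qd': [-0.113, 0.043, -0.087, 0.146, -0.024, 0.1, -0.105], 'tau': [-0.0, -65.855, 1.365, -40.556, 0.017, 0.013, 0.0], 'eef_pos': [161.228, 629.222, 241.406], 'tcp_rot': [-179.907, 0.006, 165.628], 'ft_force': [-0.306, -0.557, 0.122], 'moment': [0.016, 0.046, -0.01], 'grip_force': 0.0, 'width': 1.0}
top [[497.4, 0.0, 246.6], [0.0, 497.4, 194.3], [0.0, 0.0, 1.0]] [-0.01383639  0.          0.          0.          0.        ] [[0.019, -0.998, 0.054, 472.552], [-1.0, -0.018, 0.015, 5.557], [-0.014, -0.054, -0.998, 1039.973], [0.0, 0.0, 0.0, 1.0]]
side [[346.7, 0.0, 254.0], [0.0, 346.7, 183.4], [0.0, 0.0, 1.0]] [-0.02843182  0.          0.          0.          0.        ] [[-0.936, -0.22, 0.275, 285.671], [-0.352, 0.626, -0.696, 570.64], [-0.019, -0.748, -0.664, 597.519], [0.0, 0.0, 0.0, 1.0]]
```

View pics/top0.png

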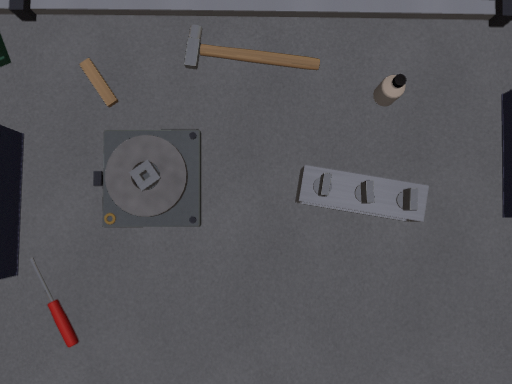

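View pics/side0.png

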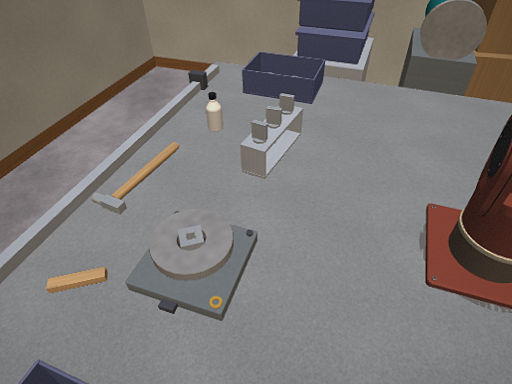

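Top view: the mount's hub is at about (145,175), and the rack runs (300–428, 167–220) with grips at about (323,185), (366,193) and (408,200). The side view shows the rack at (240–305, 95–175). I'll zoom in on it to tell the shanks apart.

```bash
python3 - <<'E'
import cv2,numpy as np
a=np.load("side0.npz")["p"][85:185,225:325,::-1];t=np.load("top0.npz")["p"][:,:,::-1]
f=lambda i,s:cv2.resize(i,s,interpolation=cv2.INTER_CUBIC)
b=f(t[150:230,290:440],(750,400))
cv2.imwrite("pics/c1.png",cv2.convertScaleAbs(f(a,(600,600)),alpha=1.3))
cv2.imwrite("pics/c2.png",np.vstack([b[:,:],]))
cv2.imwrite("pics/c3.png",f(t[120:235,90:210],(600,575)))
E
```

```text
(no output)
```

View pics/c1.png

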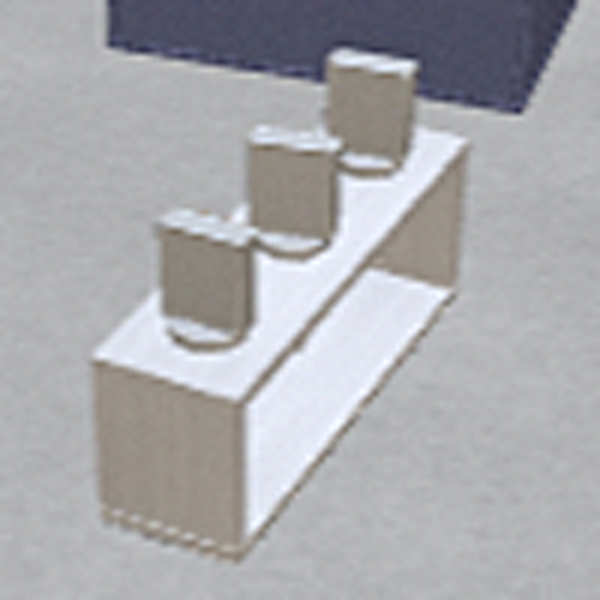

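View pics/c2.png

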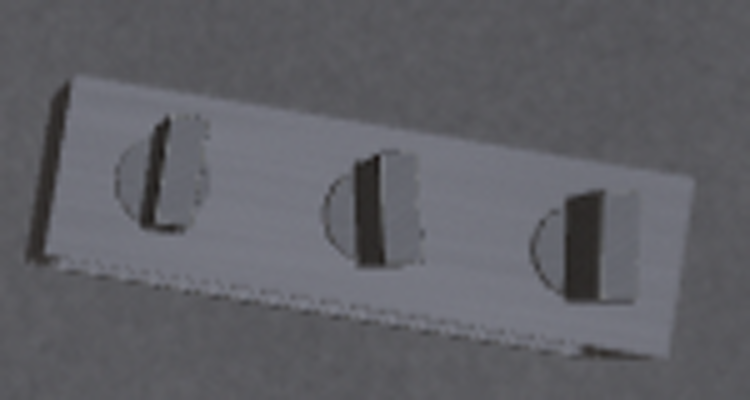

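View pics/c3.png

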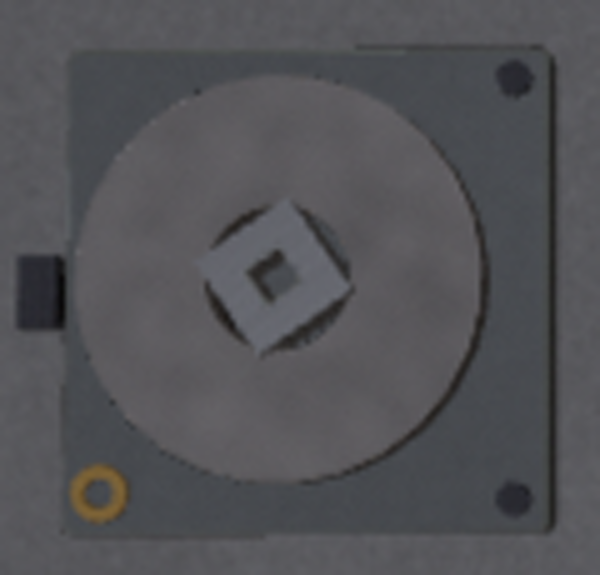

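The shanks are hidden from both cameras, so I'll identify the keys by the play in their holes: lift a few mm and feel the sideways travel. First I'll localise everything from depth.

```bash
cat >h.py <<'E'
from bench import *
import cv2,numpy as np
def cloud(n,d):
    c=camera_params(n);h,w=d.shape
    g=np.stack(np.meshgrid(np.arange(w),np.arange(h)),-1).reshape(-1,1,2).astype(np.float32)
    r=cv2.undistortPoints(g,c["mtx"],c["D"]).reshape(h,w,2)
    P=np.dstack([r*d[...,None],d])@c["pose"][:3,:3].T+c["pose"][:3,3]
    P[d==0]=np.nan;return P
def proj(n,p):
    c=camera_params(n);M=np.linalg.inv(c["pose"])
    return cv2.projectPoints(np.array(p,float).reshape(-1,1,3),cv2.Rodrigues(M[:3,:3])[0],M[:3,3],c["mtx"],c["D"])[0].reshape(-1,2)
def planepx(n,uv,z):  # pixels onto plane z
    c=camera_params(n);r=cv2.undistortPoints(np.array(uv,np.float32).reshape(-1,1,2),c["mtx"],c["D"]).reshape(-1,2)
    v=np.c_[r,np.ones(len(r))]@c["pose"][:3,:3].T;o=c["pose"][:3,3]
    return (o+v*((z-o[2])/v[:,2])[:,None])[:,:2]
def blobs(n,d,zl,zh,amin,box=None):
    P=cloud(n,d);z=P[...,2];m=((z>zl)&(z<zh)).astype(np.uint8)
    if box:m[~((P[...,0]>box[0])&(P[...,0]<box[1])&(P[...,1]>box[2])&(P[...,1]<box[3]))]=0
    k,L,s,_=cv2.connectedComponentsWithStats(m)
    return [P[L==i] for i in range(1,k) if s[i,4]>=amin]
def rect(q):return cv2.minAreaRect(q[:,:2].astype(np.float32))
E
python3 - <<'E'
from h import *
for n in("top","side"):
    d=np.load(n+"0.npz")["d"]
    for nm,zl,zh,a in(("grip",132,150,8),("rack/hub",86,100,30),("wheel",76,86,200),("base",24,36,200)):
        for q in blobs(n,d,zl,zh,a,(300,700,-450,400)):
            r=rect(q);print(n,nm,len(q),"mean",np.round(q.mean(0),1),"rect",np.round(r[0],1),np.round(r[1],1),round(r[2],1))
# corners in top picture, from crop c3/c2 (x5)
b=np.array([[68,52],[550,48],[550,530],[66,537]])/5.+[90,120]
print(np.round(planepx("top",b,30),1))
hb=np.array([[288,197],[354,287],[260,355],[198,266]])/5.+[90,120];print(np.round(planepx("top",hb,90),1))
rk=np.array([[76,76],[694,178],[668,356],[45,262]])/5.+[290,150];print(np.round(planepx("top",rk,90),1))
gr=[[[166,118],[209,116],[183,229],[150,228]]]
E
```

```text
top grip 183 mean [ 542.4 -122.7  141.1] rect [ 542.7 -123.2] [14.5 40.1] 82.4
top grip 192 mean [ 530.8 -201.5  141.2] rect [ 530.6 -202. ] [38.6 14.1] 1.9
top grip 202 mean [ 519.1 -280.5  141.1] rect [ 519.2 -280.9] [14.9 38.5] 87.9
top rack/hub 456 mean [557.7 218.1  89.6] rect [557.9 218.2] [44.4 44. ] 35.8
top rack/hub 3744 mean [ 530.5 -198.9   90.3] rect [ 530.8 -202.9] [241.7  70.4] 81.5
top wheel 4586 mean [557.4 217.6  81.6] rect [557.8 217.5] [158.4 158.4] 3.6
top base 4009 mean [551.4 203.5  29.7] rect [558.1 218.7] [198.1 200.2] 1.1
side grip 89 mean [ 518.8 -276.5  140.3] rect [ 519.4 -279.1] [17.4 39.3] 89.1
side grip 92 mean [ 528.6 -198.1  140.2] rect [ 528.  -199.4] [39.2 16.1] 3.5
side grip 107 mean [ 540.  -119.3  140.1] rect [ 540.3 -121.6] [15.1 40.3] 83.8
side rack/hub 865 mean [ 522.7 -170.8   92. ] rect [ 529.9 -201.4] [242.2  72.3] 81.8
side rack/hub 413 mean [555.3 220.5  90.6] rect [556.5 218.9] [44.1 46.4] 36.3
side wheel 3952 mean [552.2 227.1  82.7] rect [556.3 219.5] [158.9 159.1] 50.4
side base 3834 mean [528.8 262.2  30.9] rect [556.4 219.2] [201.1 200.8] 1.7
[[653.7 318.2]
 [658.5 119.3]
 [461.1 114.5]
 [454.4 312. ]]
[[587.9 212.3]
 [553.6 185.8]
 [526.7 221.3]
 [560.6 246.3]]
[[ 581.9  -91. ]
 [ 547.  -327.1]
 [ 479.  -317.2]
 [ 510.4  -80. ]]
```

>>> {"method": "carry_out", "body": {"rows": [[4.0, -4.4, 0, 0], [4.0, -4.4, 0, 0], [4.0, -4.4, 0, 0], [4.0, -4.4, 0, 0], [4.0, -4.4, 0, 0], [4.0, -4.4, 0, 0], [4.0, -4.4, 0, 0], [4.0, -4.4, 0, 0]], "fingers": -0.2, "force": 60}}

```text
t: 1.1
eef_pos: [482.2, 276.0, 242.2]
tcp_rot: [-180.0, -0.0, 165.6]
ft_force: [0.4, 1.3, -0.5]
width: 0.598
grip_force: 0.0
```

>>> {"method": "carry_out", "body": {"rows": [[0.88, -5.7, 0, 0.017], [0.88, -5.7, 0, 0.017], [0.88, -5.7, 0, 0.017], [0.88, -5.7, 0, 0.017], [0.88, -5.7, 0, 0.017], [0.88, -5.7, 0, 0.017], [0.88, -5.8, 0, 0.017], [0, 0, 0, 0]]}}

```text
t: 2.1
eef_pos: [542.2, -128.0, 242.3]
tcp_rot: [-179.9, 0.0, 172.0]
ft_force: [0.5, -0.0, -0.0]
width: 0.598
grip_force: 0.0
```

```bash
python3 - <<'E'
import bench;print([k for k in dir(bench) if k[0]!='_'],getattr(bench,'tip_reach',None))
E
```

```text
['Unreachable', 'camera_params', 'grab_frame', 'hand_in', 'sense', 'tip_reach'] 11.0
```

>>> {"method": "carry_out", "body": {"rows": [[0, 0, -3, 0.006], [0, 0, -3, 0], [0, 0, -1.5, 0], [0, 0, 0, 0]]}}

```text
t: 2.6
eef_pos: [542.4, -121.8, 166.6]
tcp_rot: [-180.0, -0.1, 172.8]
ft_force: [0.4, -1.1, -0.8]
width: 0.601
grip_force: 0.0
```

>>> {"method": "carry_out", "body": {"rows": [[-0.05, -0.05, -2.5, 0], [0, 0, -2.0, 0], [0, 0, -0.9, 0], [0, 0, 0, 0], [0, 0, 0, 0]]}}

```text
t: 3.22
eef_pos: [543.1, -123.0, 114.4]
tcp_rot: [180.0, 0.1, 172.8]
ft_force: [-0.1, 0.7, -0.3]
width: 0.6
grip_force: 0.0
```

>>> {"method": "carry_out", "body": {"rows": [[0, 0, 0, 0], [0, 0, 0, 0], [0, 0, 0, 0], [0, 0, 0, 0], [0, 0, 0, 0], [0, 0, 0, 0]], "fingers": 1, "force": 60}}

```text
t: 3.98
eef_pos: [542.7, -122.9, 113.8]
tcp_rot: [180.0, 0.0, 172.8]
ft_force: [-2.1, 1.2, 5.7]
width: 0.157
grip_force: 58.6
```

>>> {"method": "carry_out", "body": {"rows": [[0, 0, 0.3, 0], [0, 0, 0.3, 0], [0, 0, 0, 0], [0, 0, 0, 0]]}}

```text
t: 4.47
eef_pos: [542.3, -122.8, 119.2]
tcp_rot: [-180.0, -0.0, 172.8]
ft_force: [-0.7, -0.6, -1.7]
width: 0.154
grip_force: 58.4
```

>>> {"method": "carry_out", "body": {"rows": [[0.03, 0.2, 0, 0], [0.03, 0.2, 0, 0], [0, 0, 0, 0], [0, 0, 0, 0], [0, 0, 0, 0]]}}

```text
t: 5.1
eef_pos: [542.9, -119.3, 119.3]
tcp_rot: [-180.0, -0.0, 172.8]
ft_force: [-0.9, -4.0, -3.3]
width: 0.152
grip_force: 58.6
```

>>> {"method": "carry_out", "body": {"rows": [[0.02, 0.15, 0, 0], [0, 0, 0, 0], [0, 0, 0, 0], [0, 0, 0, 0]]}}

```text
t: 5.6
eef_pos: [542.9, -119.0, 119.3]
tcp_rot: [-179.9, 0.0, 172.7]
ft_force: [-0.9, -7.5, -3.2]
width: 0.156
grip_force: 58.7
```

>>> {"method": "carry_out", "body": {"rows": [[0.02, 0.15, 0, 0], [0, 0, 0, 0], [0, 0, 0, 0], [0, 0, 0, 0]]}}

```text
t: 6.1
eef_pos: [542.9, -118.8, 119.3]
tcp_rot: [-179.8, 0.0, 172.7]
ft_force: [-1.2, -11.1, -3.8]
width: 0.158
grip_force: 58.8
```

>>> {"method": "carry_out", "body": {"rows": [[-0.05, -0.3, 0, 0], [-0.05, -0.4, 0, 0], [-0.05, -0.4, 0, 0], [0, -0.1, 0, 0], [0, 0, 0, 0], [0, 0, 0, 0], [0, 0, 0, 0]]}}

```text
t: 6.98
eef_pos: [542.2, -125.9, 119.4]
tcp_rot: [179.9, -0.0, 172.9]
ft_force: [-0.2, 5.4, -1.0]
width: 0.159
grip_force: 59.8
```

Total play is about 6.5 mm, which fits an 18 mm shank, so this isn't the square key. I'll put it back centred.

>>> {"method": "carry_out", "body": {"rows": [[0.04, 0.5, 0, 0], [0, 0, 0, 0], [0, 0, -0.3, 0], [0, 0, -0.25, 0], [0, 0, 0, 0], [0, 0, 0, 0]]}}

```text
t: 7.72
eef_pos: [542.3, -123.1, 113.8]
tcp_rot: [-180.0, -0.0, 172.8]
ft_force: [-0.4, 0.4, 0.4]
width: 0.16
grip_force: 59.8
```

>>> {"method": "carry_out", "body": {"rows": [[0, 0, 0, 0], [0, 0, 0, 0], [0, 0, 0, 0], [0, 0, 0, 0]], "fingers": -0.2}}

```text
t: 8.22
eef_pos: [542.4, -122.8, 113.8]
tcp_rot: [-180.0, 0.0, 172.8]
ft_force: [-0.1, -0.7, -0.5]
width: 0.6
grip_force: 0.0
```

>>> {"method": "carry_out", "body": {"rows": [[0, 0, 3, 0], [0, 0, 2.6, 0], [-0.4, -2.6, 0, 0.055], [-0.4, -2.6, 0, 0.055], [-0.42, -2.65, 0, 0.055], [0, 0, 0, 0], [0, 0, 0, 0]]}}

```text
t: 9.1
eef_pos: [530.3, -200.7, 169.7]
tcp_rot: [180.0, 0.0, -177.8]
ft_force: [0.3, 0.6, -0.3]
width: 0.599
grip_force: 0.0
```

>>> {"method": "carry_out", "body": {"rows": [[0, 0, -2.5, 0], [0, 0, -2.2, 0], [0, 0, -0.9, 0], [0, 0, 0, 0], [0, 0, 0, 0]]}}

```text
t: 9.72
eef_pos: [530.7, -201.3, 114.6]
tcp_rot: [-180.0, 0.1, -177.7]
ft_force: [-0.5, -0.2, 0.6]
width: 0.595
grip_force: 0.0
```

>>> {"method": "carry_out", "body": {"rows": [[0, 0, 0, 0], [0, 0, 0, 0], [0, 0, 0, 0], [0, 0, 0, 0], [0, 0, 0, 0]], "fingers": 1, "force": 60}}

```text
t: 10.35
eef_pos: [530.5, -201.5, 114.3]
tcp_rot: [-180.0, 0.0, -177.8]
ft_force: [-0.7, 0.3, 5.3]
width: 0.155
grip_force: 59.1
```

>>> {"method": "carry_out", "body": {"rows": [[0, 0, 0.3, 0], [0, 0, 0.3, 0], [0.1, 0.45, 0, 0], [0, 0.2, 0, 0], [0, 0, 0, 0], [0, 0, 0, 0], [0, 0, 0, 0]]}}

```text
t: 11.22
eef_pos: [530.8, -196.9, 119.9]
tcp_rot: [-179.8, 0.0, -177.8]
ft_force: [-0.8, -7.0, -3.8]
width: 0.154
grip_force: 58.8
```

>>> {"method": "carry_out", "body": {"rows": [[-0.05, -0.45, 0, 0], [-0.1, -0.45, 0, 0], [-0.05, -0.45, 0, 0], [0, 0, 0, 0], [0, 0, 0, 0], [0, 0, 0, 0]]}}

```text
t: 11.98
eef_pos: [529.3, -205.9, 119.6]
tcp_rot: [179.8, -0.0, -177.7]
ft_force: [-0.5, 7.5, -1.3]
width: 0.155
grip_force: 59.6
```

About 9 mm of travel at 10° relative yaw means a 14 mm square shank; a round shank would give 6 mm, a blade about 5 or 15 mm. This is the drive key, so I'll lift it out.

>>> {"method": "carry_out", "body": {"rows": [[0.1, 0.65, 0, 0], [0, 0, 0, 0], [0, 0, 1, 0], [0, 0, 3, 0], [0, 0, 4, 0], [0, 0, 4, 0], [0, 0, 1, 0], [0, 0, 0, 0]]}}

```text
t: 12.98
eef_pos: [530.1, -202.1, 249.9]
tcp_rot: [-180.0, 0.0, -177.8]
ft_force: [-0.1, 1.3, -3.9]
width: 0.158
grip_force: 59.6
```

```bash
python3 - <<'E'
from h import *
p,d=grab_frame("side");cv2.imwrite("pics/s1.png",cv2.resize(p[20:190,190:360,::-1],(600,600),interpolation=cv2.INTER_CUBIC))
s=sense();print(s["eef_pos"],s["tcp_rot"],s["ft_force"])
print(proj("side",[[530,-201,s["eef_pos"][2]+4.7-84]]))
E
```

```text
[ 529.68628245 -201.75494002  248.86657473] [ 1.79982825e+02 -5.77440710e-02 -1.77760236e+02] [-0.75108016  0.2450616  -3.48604601]
[[273.87746782  98.70685534]]
```

View pics/s1.png

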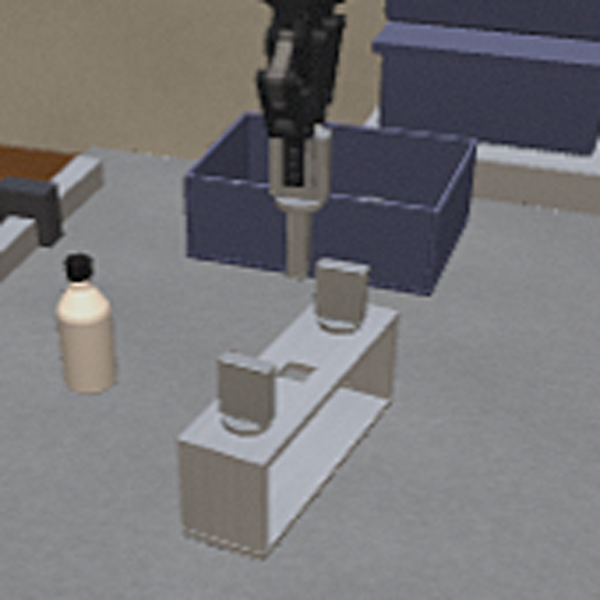

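>>> {"method": "carry_out", "body": {"rows": [[0.34, 5.2, 0, 0.074], [0.34, 5.2, 0, 0.074], [0.34, 5.3, 0, 0.074], [0.34, 5.3, 0, 0.074], [0.34, 5.3, 0, 0.074], [0.34, 5.3, 0, 0.074], [0.34, 5.3, 0, 0.074], [0.34, 5.1, 0, 0.074]]}}

```text
t: 14.02
eef_pos: [556.4, 219.7, 247.6]
tcp_rot: [180.0, -0.2, -143.7]
ft_force: [0.3, 0.3, -1.8]
width: 0.156
grip_force: 59.7
```

>>> {"method": "carry_out", "body": {"rows": [[0, 0, -3, 0], [0, 0, -2.5, 0], [0, 0, -0.5, 0], [0, 0, 0, 0], [0, 0, 0, 0]]}}

```text
t: 14.65
eef_pos: [557.8, 218.2, 190.7]
tcp_rot: [-180.0, 0.1, -143.9]
ft_force: [0.1, 0.1, -2.2]
width: 0.155
grip_force: 59.7
```

```bash
python3 - <<'E'
from h import *
p,d=grab_frame("side");np.savez("s2.npz",p=p,d=d);cv2.imwrite("pics/s2.png",cv2.resize(p[150:270,130:250,::-1],(600,600),interpolation=cv2.INTER_CUBIC))
s=sense();e=s["eef_pos"];print(e,s["tcp_rot"],s["ft_force"])
# shank points in side cloud
zb=e[2]+4.7-84;print("bottom z",zb)
P=cloud("side",d).reshape(-1,3)
for z0 in range(int(zb),int(zb)+60,6):
    q=P[(abs(P[:,2]-z0-3)<3)&(abs(P[:,0]-e[0])<40)&(abs(P[:,1]-e[1])<40)]
    if len(q):print(z0,len(q),np.round(q.mean(0),1),np.round(np.ptp(q,0),1))
print(proj("side",[[e[0],e[1],zb],[e[0],e[1],zb+55],[557.2,218.6,90]]))
E
```

```text
[557.83255282 218.2128172  190.80960513] [-1.79990078e+02  8.74013358e-02 -1.43850612e+02] [-0.06222059 -0.57595369 -3.37577591]
bottom z 111.50960513350574
111 12 [552.2 222.7 115. ] [11.1  7.2  3.9]
117 15 [553.4 223.6 119.9] [10.6  7.5  5.9]
123 20 [552.1 222.6 126. ] [10.8  8.5  5.9]
129 17 [553.  222.8 131.7] [10.   8.8  5.9]
135 20 [553.5 223.5 138.3] [10.8  7.5  5.4]
141 18 [552.4 222.4 144.2] [10.2  7.   5.8]
147 19 [553.1 223.2 150.2] [10.9  8.6  5.2]
153 15 [552.6 222.9 155.5] [11.1  8.3  4.9]
165 24 [549.8 229.6 169.3] [28.5 20.8  3.7]
[[188.55276389 227.89898881]
 [184.00167727 207.09438338]
 [190.39520093 235.63809994]]
```

View pics/s2.png

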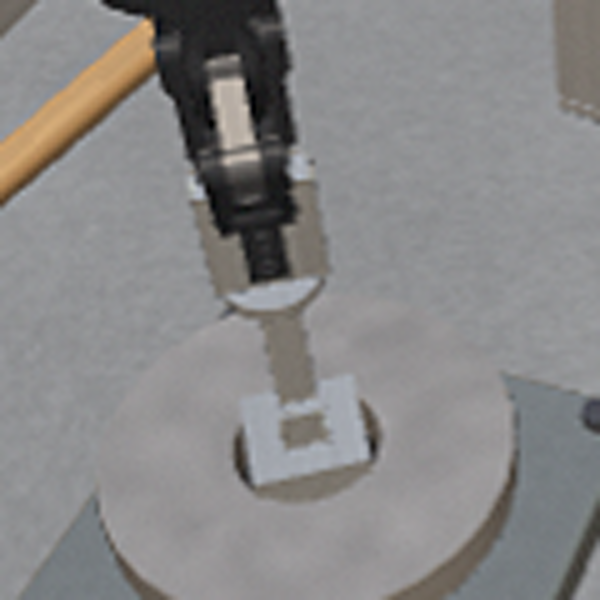

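The side view shows the square shank (crop about 290,360) above the hub, with the hole at about (303,430) in the crop. The visible face is flat and about 13 mm wide, so it is the square key. I'll refine the offset.

```bash
python3 - <<'E'
from h import *
a=np.load("s2.npz");b=np.load("side0.npz")
P=cloud("side",a["d"]).reshape(-1,3)
q=P[(P[:,2]>114)&(P[:,2]<157)&(abs(P[:,0]-557)<25)&(abs(P[:,1]-218)<25)]
th=np.deg2rad(36);u=np.array([np.cos(th),np.sin(th)]);n=np.array([-u[1],u[0]])
U=q[:,:2]@u;N=q[:,:2]@n
k=abs(N-np.median(N))<3;print(k.sum(),"slopeN/U",np.polyfit(U[k],N[k],1)[0],"N",N[k].mean(),N[k].std(),"U",U[k].mean(),U[k].min(),U[k].max())
print("tilt",np.polyfit(q[k,2],U[k],1)[0],np.polyfit(q[k,2],N[k],1)[0])
ax=u*U[k].mean()+n*(N[k].mean()-7);print("key axis",ax)
for nm,d in(("side",b["d"]),("top",np.load("top0.npz")["d"])):
    C=cloud(nm,d).reshape(-1,3);h=C[(abs(C[:,2]-90.3)<2.2)&(abs(C[:,0]-557)<33)&(abs(C[:,1]-218)<33)]
    r=rect(h);print(nm,len(h),h.mean(0),h[:,2].std(),r)
E
```

```text
129 slopeN/U -0.002251657546498389 N -144.55366590126883 0.7660290397698939 U 578.2760900823705 571.4202271791049 585.2581340528911
tilt -0.011981010228497223 -0.005901438827861467
key axis [556.91619406 217.29266623]
side 367 [555.7500252  219.35810415  90.77573941] 0.8178420675213796 ((556.4741821289062, 218.9150390625), (44.074745178222656, 46.351593017578125), 36.32349395751953)
top 344 [558.23897501 218.42423792  89.9658243 ] 1.0996397516628618 ((557.8069458007812, 218.20318603515625), (44.211910247802734, 44.021366119384766), 35.65891647338867)
```

>>> {"method": "carry_out", "body": {"rows": [[-0.03, 0.09, -0.8, 0], [0, 0, -0.6, 0], [0, 0, -0.4, 0], [0, 0, 0, 0], [0, 0, 0, 0]]}}

```text
t: 15.32
eef_pos: [557.1, 219.0, 171.9]
tcp_rot: [-180.0, 0.0, -143.8]
ft_force: [-0.4, -0.3, -3.4]
width: 0.153
grip_force: 59.8
```

>>> {"method": "carry_out", "body": {"rows": [[0, 0, -0.2, 0], [0, 0, -0.2, 0], [0, 0, -0.1, 0], [0, 0, -0.1, 0], [0, 0, 0, 0], [0, 0, 0, 0]]}}

```text
t: 16.08
eef_pos: [557.0, 219.0, 165.8]
tcp_rot: [-180.0, -0.0, -143.8]
ft_force: [-0.3, 0.2, -2.5]
width: 0.158
grip_force: 59.8
```

>>> {"method": "carry_out", "body": {"rows": [[0, 0, -0.2, 0], [0, 0, -0.2, 0], [0, 0, -0.2, 0], [0, 0, 0, 0], [0, 0, 0, 0]]}}

```text
t: 16.7
eef_pos: [557.0, 219.0, 159.8]
tcp_rot: [-180.0, -0.0, -143.8]
ft_force: [-0.5, 0.3, -3.2]
width: 0.156
grip_force: 59.8
```

>>> {"method": "carry_out", "body": {"rows": [[0, 0, -0.3, 0], [0, 0, -0.3, 0], [0, 0, -0.3, 0], [0, 0, -0.3, 0], [0, 0, -0.3, 0], [0, 0, -0.3, 0], [0, 0, 0, 0]]}}

```text
t: 17.58
eef_pos: [557.0, 219.1, 141.5]
tcp_rot: [-180.0, -0.0, -143.8]
ft_force: [0.2, 0.1, -2.9]
width: 0.153
grip_force: 59.7
```

>>> {"method": "carry_out", "body": {"rows": [[0, 0, -0.3, 0], [0, 0, -0.3, 0], [0, 0, -0.3, 0], [0, 0, -0.3, 0], [0, 0, -0.3, 0], [0, 0, -0.3, 0], [0, 0, -0.3, 0], [0, 0, 0, 0]]}}

```text
t: 18.58
eef_pos: [557.0, 219.0, 120.6]
tcp_rot: [-180.0, -0.0, -143.8]
ft_force: [0.1, 0.6, -3.3]
width: 0.153
grip_force: 59.8
```

>>> {"method": "carry_out", "body": {"rows": [[0, 0, -0.2, 0], [0, 0, -0.2, 0], [0, 0, -0.1, 0], [0, 0, -0.1, 0], [0, 0, 0, 0], [0, 0, 0, 0]]}}

```text
t: 19.32
eef_pos: [557.0, 219.0, 114.8]
tcp_rot: [-180.0, 0.0, -143.8]
ft_force: [-0.7, -0.6, -3.4]
width: 0.159
grip_force: 59.8
```

>>> {"method": "carry_out", "body": {"rows": [[0, 0, -0.1, 0], [0, 0, -0.1, 0], [0, 0, 0, 0], [0, 0, 0, 0]]}}

```text
t: 19.82
eef_pos: [557.2, 219.1, 114.3]
tcp_rot: [180.0, 0.0, -143.8]
ft_force: [-6.2, -1.5, 10.7]
width: 0.155
grip_force: 62.0
```

>>> {"method": "carry_out", "body": {"rows": [[0, 0, 0.13, 0], [0, 0, 0, -0.02], [0, 0, 0, -0.025], [0, 0, 0, -0.025], [0, 0, 0, -0.025], [0, 0, 0, -0.025], [0, 0, 0, 0]]}}

```text
t: 20.7
eef_pos: [557.3, 219.2, 114.4]
tcp_rot: [-180.0, 0.0, -150.7]
ft_force: [0.9, -0.4, 3.6]
width: 0.156
grip_force: 60.7
```

```bash
python3 -c "
from bench import *
s=sense();print(s['tcp_rot'],s['ft_force'],s['moment'],s['qpos'])"
```

```text
[-1.79992732e+02  4.36243832e-02 -1.50743625e+02] [ 0.94507783 -0.40687231  3.60048465] [ 0.08075912 -0.19823115 -0.09635933] [-43.05763463  19.45933965  21.02925271 100.8298481   -7.84513954
  61.10225753  99.92786388]
```

>>> {"method": "carry_out", "body": {"rows": [[0, 0, 0, -0.025], [0, 0, 0, -0.025], [0, 0, 0, -0.025], [0, 0, 0, -0.025], [0, 0, 0, -0.025], [0, 0, 0, -0.025], [0, 0, 0, -0.025], [0, 0, 0, 0]]}}

```text
t: 21.7
eef_pos: [557.3, 219.2, 114.4]
tcp_rot: [180.0, 0.0, -160.8]
ft_force: [2.9, 1.5, 5.4]
width: 0.158
grip_force: 61.0
```

>>> {"method": "carry_out", "body": {"rows": [[0, 0, 0, -0.025], [0, 0, 0, -0.025], [0, 0, 0, -0.025], [0, 0, 0, -0.025], [0, 0, 0, -0.025], [0, 0, 0, -0.025], [0, 0, 0, 0]]}}

```text
t: 22.58
eef_pos: [557.3, 219.3, 114.3]
tcp_rot: [180.0, 0.0, -169.4]
ft_force: [1.8, 1.2, 5.4]
width: 0.157
grip_force: 61.0
```

```bash
python3 -c "
from bench import *
s=sense();print(s['tcp_rot'],s['ft_force'],s['moment'])"
```

```text
[ 1.79986281e+02  4.08826740e-02 -1.69401559e+02] [1.83132685 1.22451366 5.43199806] [ 0.28147436 -0.52991055 -0.02102681]
```

>>> {"method": "carry_out", "body": {"rows": [[0, 0, 0, -0.025], [0, 0, 0, -0.025], [0, 0, 0, -0.025], [0, 0, 0, -0.025], [0, 0, 0, -0.025], [0, 0, 0, -0.025], [0, 0, 0, 0]]}}

```text
t: 23.45
eef_pos: [557.3, 219.3, 114.3]
tcp_rot: [180.0, 0.0, -178.0]
ft_force: [1.9, 0.1, 5.0]
width: 0.159
grip_force: 61.0
```

```bash
python3 -c "
from bench import *
s=sense();print(s['tcp_rot'],s['ft_force'],s['moment'])"
```

```text
[ 1.79978167e+02  3.76603851e-02 -1.77998792e+02] [1.93749486 0.07036056 5.00394877] [ 0.35478126 -0.5024237  -0.02167129]
```

>>> {"method": "carry_out", "body": {"rows": [[0, 0, 0, -0.02], [0, 0, 0, -0.02], [0, 0, 0, 0], [0, 0, 0, 0]]}}

```text
t: 23.95
eef_pos: [557.3, 219.3, 114.4]
tcp_rot: [180.0, 0.0, 179.7]
ft_force: [2.7, 1.5, 5.9]
width: 0.155
grip_force: 61.0
```

```bash
python3 -c "
from bench import *
s=sense();print(s['tcp_rot'],s['ft_force'],s['moment'])"
```

```text
[1.79974518e+02 3.99887410e-02 1.79725903e+02] [2.67041897 1.47165079 5.90448989] [ 0.30371067 -0.53939352 -0.05304988]
```

>>> {"method": "carry_out", "body": {"rows": [[0, 0, 0, -0.02], [0, 0, 0, -0.02], [0, 0, 0, 0], [0, 0, 0, 0]]}}

```text
t: 24.45
eef_pos: [557.3, 219.2, 114.3]
tcp_rot: [180.0, 0.0, 177.4]
ft_force: [3.0, 0.6, 5.6]
width: 0.156
grip_force: 61.0
```

>>> {"method": "carry_out", "body": {"rows": [[0, 0, 0, -0.02], [0, 0, 0, -0.02], [0, 0, 0, 0], [0, 0, 0, 0]]}}

```text
t: 24.95
eef_pos: [557.4, 219.1, 114.3]
tcp_rot: [180.0, 0.0, 175.1]
ft_force: [3.4, 1.1, 4.1]
width: 0.157
grip_force: 61.0
```

```bash
python3 -c "
from h import *
s=sense();print(s['tcp_rot'],s['ft_force'],s['moment'])
for n in('top','side'):
    p,d=grab_frame(n);np.savez(n+'3.npz',p=p,d=d)
    C=cloud(n,d).reshape(-1,3);h=C[(abs(C[:,2]-90.3)<2.2)&(abs(C[:,0]-557)<33)&(abs(C[:,1]-218)<33)]
    if len(h)>20:print(n,len(h),rect(h))
p=np.load('side3.npz')['p'];cv2.imwrite('pics/s3.png',cv2.resize(p[150:270,130:250,::-1],(600,600),interpolation=cv2.INTER_CUBIC))
"
```

```text
[1.79979795e+02 4.48478916e-02 1.75134298e+02] [3.42627953 1.11012708 4.1491506 ] [ 0.24747167 -0.74725306  0.03004604]
top 59 ((557.7443237304688, 214.04139709472656), (42.79433822631836, 34.67426300048828), 1.195085883140564)
side 172 ((556.4710693359375, 219.2772216796875), (44.625797271728516, 44.26637649536133), 2.113229513168335)
```

View pics/s3.png

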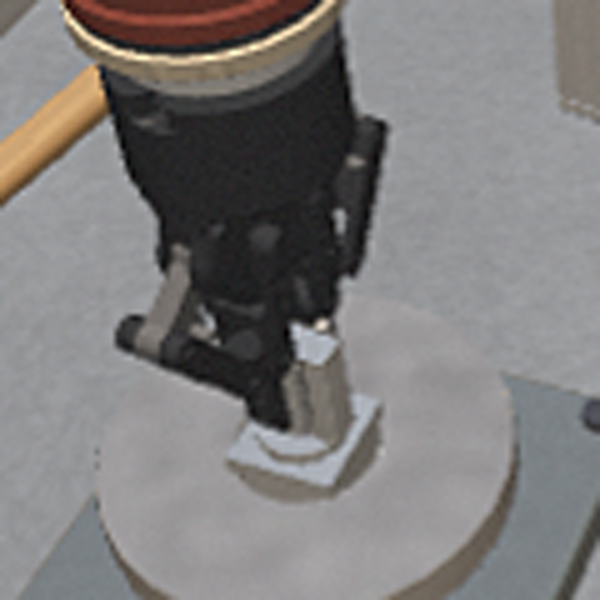

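>>> {"method": "carry_out", "body": {"rows": [[0, 0, 0, -0.015], [0, 0, 0, -0.01], [0, 0, 0, 0], [0, 0, 0, 0]]}}

```text
t: 25.55
eef_pos: [557.5, 219.2, 114.4]
tcp_rot: [180.0, 0.1, 173.7]
ft_force: [5.3, 1.5, 4.0]
width: 0.159
grip_force: 61.0
```

```bash
python3 -c "
from bench import *
s=sense();print(s['tcp_rot'],s['ft_force'],s['moment'])"
```

```text
[1.79973772e+02 5.73402551e-02 1.73745541e+02] [5.27988212 1.47785999 3.980912  ] [ 0.41172856 -1.17085797  0.04495879]
```

Force is building and the key leads the hub by its full play, so the wheel is at its stop. I'll rotate the key back within the play until the grip is square, then release.

>>> {"method": "carry_out", "body": {"rows": [[0, 0, 0, 0.03], [0, 0, 0, 0.03], [0, 0, 0, 0.03], [0, 0, 0, 0.02], [0, 0, 0, 0], [0, 0, 0, 0]]}}

```text
t: 26.3
eef_pos: [557.1, 219.4, 114.4]
tcp_rot: [180.0, 0.0, -179.9]
ft_force: [3.7, 2.4, 6.5]
width: 0.157
grip_force: 61.1
```

>>> {"method": "carry_out", "body": {"rows": [[0, 0, 0, 0], [0, 0, 0, 0], [0, 0, 0, 0], [0, 0, 0, 0]], "fingers": -0.2}}

```text
t: 26.8
eef_pos: [556.7, 218.9, 113.8]
tcp_rot: [-180.0, -0.0, -179.9]
ft_force: [0.1, -0.1, 0.3]
width: 0.599
grip_force: 0.0
```

>>> {"method": "carry_out", "body": {"rows": [[0, 0, 0.5, 0], [0, 0, 1.5, 0], [0, 0, 4, 0], [0, 0, 4, 0], [0, 0, 4, 0], [-1, 5, 0, 0], [-1, 5, 0, 0], [0, 0, 0, 0]]}}

```text
t: 27.8
eef_pos: [534.8, 324.3, 254.7]
tcp_rot: [179.9, -0.0, -179.5]
ft_force: [-0.4, -0.1, 0.1]
width: 0.6
grip_force: 0.0
```

>>> {"method": "carry_out", "body": {"rows": [[-1, 5, 0, 0], [-1, 5, 0, 0], [-1, 5, 0, 0], [0, 0, 0, 0]]}}

```text
t: 28.3
eef_pos: [504.3, 473.5, 254.0]
tcp_rot: [179.9, -0.1, -179.6]
ft_force: [-1.1, -0.3, -0.9]
width: 0.6
grip_force: 0.0
```

```bash
python3 -c "
from h import *
for n in('top','side'):
    p,d=grab_frame(n)
    for nm,zl,zh in(('grip',125,160),('hub',88,92.5)):
        for q in blobs(n,d,zl,zh,15,(520,600,180,260)):print(n,nm,len(q),q.mean(0),np.percentile(q[:,2],90),rect(q))
    for q in blobs(n,d,132,150,8,(480,580,-320,-80)):print(n,'other',rect(q))
    cv2.imwrite('pics/f_%s.png'%n,p[:,:,::-1])
p=cv2.imread('pics/f_side.png');cv2.imwrite('pics/s4.png',cv2.resize(p[150:270,130:250],(600,600),interpolation=cv2.INTER_CUBIC))
"
```

```text
top grip 216 [556.30673899 216.99350495 139.50804675] 143.40034149315778 ((557.092041015625, 217.9928741455078), (39.451416015625, 14.770990371704102), 1.180704116821289)
top hub 16 [571.03687108 239.34872236  89.9171016 ] 91.23664892296233 ((569.798583984375, 239.22413635253906), (17.720645904541016, 2.3740074634552), 0.8225826025009155)
top hub 99 [559.66896245 202.57090074  90.08429791] 91.68620315744121 ((558.2192993164062, 204.77066040039062), (42.48823547363281, 17.399127960205078), 3.917008399963379)
top hub 26 [541.78889946 235.13490587  90.20602608] 91.35317474351524 ((543.6402587890625, 237.37229919433594), (24.703954696655273, 11.460161209106445), 32.95204162597656)
top other ((542.2254028320312, -123.71497344970703), (14.13127326965332, 39.89973068237305), 83.15296173095703)
top other ((519.3690185546875, -280.9852600097656), (38.33638000488281, 15.583688735961914), 0.276082307100296)
side grip 268 [553.7843881  221.86897807 138.05914217] 143.52146781028688 ((556.2182006835938, 219.21546936035156), (40.933876037597656, 15.041875839233398), 0.32984083890914917)
side hub 168 [550.51613544 227.9148743   90.72561129] 91.787857462798 ((556.4976196289062, 219.01344299316406), (44.590667724609375, 45.2105598449707), 3.105112075805664)
side other ((519.64599609375, -279.2279052734375), (15.903861045837402, 40.56839370727539), 87.91805267333984)
side other ((540.0958251953125, -123.01180267333984), (17.364944458007812, 40.39158630371094), 84.9886703491211)
```

View pics/s4.png

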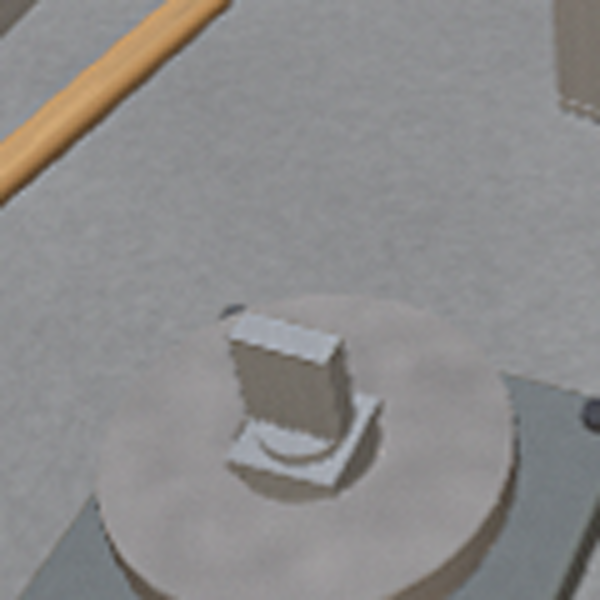

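The side view shows the key upright, with its collar flat on the hub (crop about 300,440) and the grip parallel to the base. The hub is square with the base, and the other two keys haven't moved.

```bash
python3 -c "
from bench import *
print(hand_in())"
```

```text
the job is handed in; nothing more can be done
None
```

I handed the job in at about 28 s: the square key is home in the hub, turned to the stop and released, its grip within about 1° of the base by camera, and the other two keys are in the rack within about 1 mm of where they were; the hand-in gave no verdict.

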